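# Flick up the pawl of an imaging stand and lower its stage

### The job

The specimen stage of the imaging stand is held up by a ratchet pawl. Take the release rod from its rest and, keeping the fingers off the pawl and clear of the lamp bar above, flick the pawl's tail up with the rod until the pawl falls over backwards and stays off the rack; then put the rod back in its rest and press the stage gently all the way down by the tab at its side. Leave the dish, beaker, amber bottle, slide box and vial where they stand.

Things in the scene. Friction and masses are not known exactly. Their poses are not given: they have to be found in the camera images.
- stand: white imaging stand, fixed. Origin: on the bench under its middle; z up, its front faces its own -x. In mm, stand frame: base plate x -60..120, y -150..150, 20 thick; column x 70..110, y -35..35; camera head x -75..110, y -32..32, z 315..370, lens down to z 235 at x -20, y 0
- lamp: fragile aluminium lamp bar across the head's front, above the way to the pawl; origin = stand's. Fills x -115..-75, y -170..20, z 285..315 mm (stand frame). An upright gripper holding the rod level would strike it; with the rod sloping up to its tip and the gripper leaning back 30 to 45 degrees there is room
- pawl_pivot (a point): the pawl's hinge axis (along the stand's y), at (36, -100, 150) mm in the stand frame, midway between two upright steel cheek plates (inner faces at y -116 and -84, 4 thick; x -30..45, z 20..185) that leave a way in for the rod only from the stand's front. The axes are the stand's
- pawl_tail (a point): middle of the pawl's tail plate, 46 mm from the pivot. Steel, 24 mm wide, 6 thick, from 35 to 57 mm from the pivot, ending in a 14 mm round cross bar (58 mm from the pivot). Engaged, it slopes up towards the stand's front (-x) at 30 degrees above level, its underside facing down and to the front
- pawl (a joint): pawl hinge, rad: 0 engaged (nose, hanging below the pivot, under a tooth of the stage's rack), grows as the tail is lifted; tail upright at 1.05, stop at 1.5 with the tail leaning back. 0.12 to 0.19 kg, top-heavy, about 1 to 2 N to lift: let go below about 0.9 it drops back and catches, beyond about 1.2 it falls to the stop and stays
- stage (a joint): how far the stage has been lowered, m: starts between 0 and 0.005, 0.05 is fully down on its rubber-padded stop. With the pawl engaged it is blocked at about 0.007. With the pawl off it stays where it is left (stiff slide) and needs about 3 to 8 N downward to move.
- stage_tab (a point): centre of the top face of the flat steel tab on the stage's +y side, 45 x 45 mm and 12 thick, open to the sky, at (-30, 165) mm in the stand frame and 130 mm high when the joint stage reads 0.
- rod: release rod: square black handle 18 x 18 mm, 80 long, then a steel shaft 10 mm thick with a round end, along its +x. Origin on the rod's axis at the middle of the handle; handle x -40..40, shaft to x 135 mm. 0.1 kg. Starts level in its rest, origin 55 mm above the bench, z up, tip towards the rest's +x.
- rod_tip (a point): end of the rod's shaft, 135 mm from the rod's origin.
- rest: grey rod rest, fixed: foot 160 x 60 x 10 mm with two flared forks open at the top, 8 thick, up to 45 wide and 68 high, at x -34 (under the handle's rear) and x 75 mm (under the shaft). Origin on the bench below the handle's middle, x along the rod to its tip. The rod is clear of the forks from x -30 to 71
- rest_axis (a point): where the rod's origin belongs in the rest, 55 mm above the bench.
- dish: bystander, not to be moved: clear flat Petri dish, 92 mm across, 14 high; origin at the centre of its underside
- beaker: bystander, not to be moved: glass beaker, 68 mm across, 85 high; origin at the centre of its underside
- reagent: bystander, not to be moved: amber bottle, 60 mm across, 140 high; origin at the centre of its underside
- slide_box: bystander, not to be moved: flat blue slide box 100 x 75 x 28 mm; origin at the centre of its underside
- vial: bystander, not to be moved: small vial, 32 mm across, 65 high; origin at the centre of its underside
Things that resemble listed ones, but are neither listed nor needed, are in the scene too. Of the things that look like the rod, the smaller one is meant. What is shaped like the rest but red is not meant.

How it is judged:
By the outcome, as a careful person would: the job done as asked, in the order asked, and still so for the second after the job is handed in, with the robot touching nothing.
It also fails if it takes over 64 s, if anything falls off the work surface, if the arm or the gripper's body presses on something with over 40 N, if the wrist force passes 120 N, or if a joint passes its speed limit or range.

### The arm

A 7-joint arm with a two-finger parallel gripper is mounted at the origin on the work surface. World frame = base frame: x ahead of the robot, y to its left, z up, the work surface at z = 0. Lengths are in m, angles in rad, forces in N, time in s.
With the tool pointing down it reaches from about 0.425 to 0.875 m from the base axis. Payload 4.7 kg.
Tool frame: the origin (TCP) lies on the centre line of the jaws, within the pads' length; the fingertips stand 22 mm ahead of it and the grasp point (between the pads) lies 3 mm ahead of it; z points along the fingers, y is the direction in which the jaws open and shut (so a half turn about z gives the same grasp; the last joint's range is limited). The gripper opens to 87 mm and grips with 3 to 60 N. Pads are 19 mm wide; open, the fingers measure 117 mm over their backs; the gripper's body (75 mm by 190 mm) begins 51 mm behind the grasp point.
Start: joints at [1.324, 0.321, -0.07, 1.45, 0.023, 1.371, -0.057], TCP at [0.168, -0.628, 0.245] pointing down, gripper open.
Joint ranges: [-2.86, 2.86], [-0.3, 2.09], [-1.38, 1.24], [0.06, 2.45], [-1.56, 4.7], [0.09, 2.05], [-2.69, 2.69]. Speed limits (rad/s): [2.57, 2.57, 3.14, 3.14, 3.14, 3.14, 3.14].

### API

Orientations are given as a rotation vector (axis times angle).
In Python, from bench import ctrl, imaging, close_job, finder gives the robot as it stands. The module is installed in compiled form; this text tells all that it offers.
- The arm moves only by the shell command python3 -m jog 'ROWS' [FORCE]. ROWS is JSON, a list that holds one entry, the list of rows, each a list of 7 numbers: the shift along the tool's x, y, z in cm, then the turn, a rotation vector about the tool's x, y, z in degrees, then the finger opening in cm, from 0 to 8.7. In form: [[[dx, dy, dz, ax, ay, az, claw], ...]]. A call has 1 to 12 rows; each row shifts and turns the commanded pose from where the row before left it, along the tool's axes as they then stand; what a row does not reach is not made up. A row lasts 1/10 s, in which the tool goes at most 50 mm and 8.59 degrees, less where a joint would pass 70% of its speed; a pose out of reach is approached as far as the arm can. A call is refused whole if a number of a shift passes 5 or a number of a turn 8.59, either way. A call with a gripper value outside its range is refused whole. The fingers move at their own pace and stop on an object; FORCE is the grip in N (left out, the last holds). Time passes only in rows, so rows that do not move let the fingers close. It gives the time, the measured TCP pose, the force and the opening at its end, in the units of the state.
- ctrl.get_state(): the state, without advancing time (a new reading comes with each control period).
- imaging.get_image(name): name is "scene" or "side" or "wrist"; returns a dict with "frame" (480x640x3 uint8, red, green, blue), "intrinsics" (3x3 intrinsics, pixels), "pose" (4x4, takes a point from camera to world coordinates). Camera axes: x right, y down, z forward; pixel columns grow to the right and rows downward; lengths in m; the calibration is good to about 2 mm. The wrist camera is an equidistant fisheye: a pixel r from the principal point sees the ray r / f radians off the axis. A picture is of the moment at which its call begins. There is no depth.
- close_job(): hands the job in, once; it reports no verdict.
Trained networks look in the newest picture that a camera, given by its name, has taken for a name from the list of things; names that differ only in an ending like _2 or _b are one class to them, and where a whole thing is asked for, a point or a joint stands for the part that bears it (a point fixed in the world has none). Each returns a list of dicts, best first, with "conf" (0 to 1); they miss things now and then, are a little off and sometimes report something else, mostly with a low value. They report only what shows in the picture. A call takes as long as a camera call. They do not tell look-alikes from the thing itself.
- finder.trace(label, camera): "region" (480x640 bool, what is visible of it) and "point" ([row, column] as shares, 0 to 1, of the picture: columns of its width, rows of its height, amid what is visible of it).
- finder.spot_point(label, camera): "point" ([row, column] as shares, 0 to 1, of the picture: columns of its width, rows of its height: a listed point, or the origin of a listed thing).
The state is a dict: "time": time; "joint_positions": joint angles; "qd": joint speeds; "joint_torque": joint torques, N m; "position": TCP position; "tool_rot": TCP orientation; "ft_force": force on the tool from outside, world axes, zero at the start; "torque": the same for the moment, N m; "grip_width": opening from 0.0 (shut) to 1.0 (fully open).
Only numpy, scipy, OpenCV 4.12 (cv2) and the standard library are available. Lean on these libraries where they do the work, as an engineer would, in place of code of your own. Each camera call takes 0.05 s, during which the arm holds its last target. There are 200 camera calls.

## Working session

There is one attempt and no reset: what is moved stays moved. The work goes in short steps, Python scripts to look and compute and a shell command to move; the robot and the scene stay as the last step left them, time stands still between calls to the robot, and variables do not carry over. Pictures are saved under pics/ and viewed, about 8 in all and at most 12, crops included, and the job is handed in when it is done.

```bash
mkdir -p pics; ls
cat > h.py <<'E'
import numpy as np, cv2, json
from bench import ctrl, imaging, finder
from scipy.spatial.transform import Rotation as R
def ray(im,px,cam):  # px=(col,row)
    K=im["intrinsics"];P=im["pose"]
    x=(px[0]-K[0,2])/K[0,0]; y=(px[1]-K[1,2])/K[1,1]
    if cam=="wrist":
        r=np.hypot(x,y); s=np.sin(r)/r if r>1e-9 else 1.; d=np.array([x*s,y*s,np.cos(r)])
    else: d=np.array([x,y,1.])
    d=P[:3,:3]@d; return P[:3,3],d/np.linalg.norm(d)
def proj(im,p,cam):
    K=im["intrinsics"];P=im["pose"]
    c=P[:3,:3].T@(np.asarray(p)-P[:3,3])
    if cam=="wrist":
        a=np.arctan2(np.hypot(c[0],c[1]),c[2]); n=np.hypot(c[0],c[1])+1e-12; u=c[:2]/n*a
    else: u=c[:2]/c[2]
    return np.array([K[0,0]*u[0]+K[0,2],K[1,1]*u[1]+K[1,2]])
def tri(rays):
    A=np.zeros((3,3));b=np.zeros(3)
    for o,d in rays:
        M=np.eye(3)-np.outer(d,d);A+=M;b+=M@o
    p=np.linalg.solve(A,b); return p,[np.linalg.norm(np.cross(p-o,d))*1e3 for o,d in rays]
def onz(o,d,z): return o+d*(z-o[2])/d[2]
def save(im,n): cv2.imwrite("pics/"+n,cv2.cvtColor(im["frame"],cv2.COLOR_RGB2BGR))
def st():
    s=ctrl.get_state(); return s, R.from_rotvec(s["tool_rot"])
E
cat > a.py <<'E'
from h import *
np.set_printoptions(precision=3,suppress=True)
print({k:np.round(v,3) for k,v in ctrl.get_state().items()})
for cam in ["scene","side","wrist"]:
    im=imaging.get_image(cam); save(im,cam+"0.png"); print(cam,im["intrinsics"][0],im["pose"].tolist() if 0 else im["pose"][:3,3], im["pose"][:3,2])
    for l in ["stand","lamp","pawl_pivot","pawl_tail","stage_tab","rod","rod_tip","rest","rest_axis","dish","beaker","reagent","slide_box","vial"]:
        print(l,[(round(r["conf"],2),(np.array(r["point"])[::-1]*[640,480]).round(1).tolist()) for r in finder.spot_point(l,cam)[:4]])
E
python3 a.py
```

```text
pics
{'time': np.float64(0.0), 'joint_positions': array([ 1.324,  0.322, -0.07 ,  1.452,  0.023,  1.371, -0.057]), 'qd': array([-0.001,  0.   , -0.001, -0.001, -0.001, -0.   , -0.001]), 'joint_torque': array([ -0.   , -49.129,  -0.404, -31.253,  -0.064,   0.044,   0.   ]), 'position': array([ 0.167, -0.628,  0.243]), 'tool_rot': array([-3.113, -0.408,  0.001]), 'ft_force': array([ 0.439, -0.043,  0.229]), 'torque': array([-0.018, -0.052, -0.025]), 'grip_width': np.float64(0.999)}
scene [592.106   0.    315.487] [1.073 0.564 1.576] [-0.335 -0.385 -0.86 ]
stand [(0.76, [328.1, 341.4])]
lamp []
pawl_pivot [(0.85, [290.7, 299.7])]
pawl_tail [(0.57, [301.4, 292.3])]
stage_tab [(0.58, [380.0, 355.5])]
rod [(0.93, [334.1, 175.9]), (0.52, [281.4, 210.6]), (0.41, [224.9, 198.1]), (0.23, [456.3, 348.8])]
rod_tip [(0.65, [237.2, 223.4]), (0.61, [362.6, 215.2])]
rest [(0.9, [282.6, 218.3]), (0.73, [206.0, 163.2])]
rest_axis [(0.94, [278.2, 208.2]), (0.62, [202.5, 150.4])]
dish [(0.9, [358.2, 278.7])]
beaker [(0.79, [449.4, 403.7])]
reagent [(0.71, [423.8, 307.0]), (0.57, [278.8, 210.1])]
slide_b
[... 368 characters left out ...]
306.6]), (0.7, [259.5, 337.0]), (0.38, [363.7, 195.8])]
rod_tip [(0.62, [386.2, 305.1]), (0.56, [261.9, 288.0]), (0.5, [350.6, 216.8])]
rest [(0.94, [401.7, 437.4]), (0.73, [343.0, 316.3]), (0.64, [335.2, 307.0])]
rest_axis [(0.63, [405.1, 429.2]), (0.55, [337.0, 307.6])]
dish [(0.91, [295.8, 248.2])]
beaker [(0.73, [289.3, 171.4])]
reagent [(0.83, [261.7, 216.6])]
slide_box [(0.79, [264.1, 189.1])]
vial [(0.54, [390.5, 369.7]), (0.21, [263.8, 189.1])]
wrist [371.648   0.    319.72 ] [ 0.242 -0.608  0.383] [-0.267 -0.071 -0.961]
stand []
lamp []
pawl_pivot []
pawl_tail []
stage_tab []
rod [(0.87, [55.6, 55.7])]
rod_tip []
rest []
rest_axis []
dish []
beaker []
reagent []
slide_box []
vial []
```

```bash
python3 -c "
import cv2
a=cv2.imread('pics/scene0.png')[100:460,160:520];b=cv2.imread('pics/side0.png')[120:480,170:530]
c=cv2.hconcat([a,b]);cv2.imwrite('pics/v1.png',cv2.resize(c,(800,400),interpolation=cv2.INTER_CUBIC))"
```

```text
(no output)
```

View pics/v1.png

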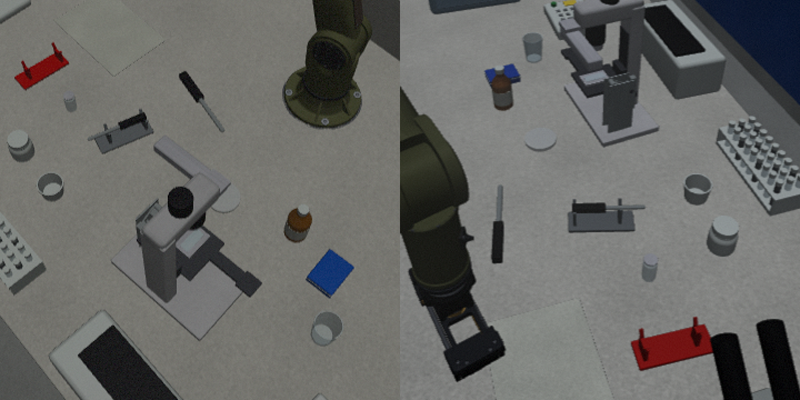

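The scene view shows two rod-like things: one in the grey rest, handle at scene (281,210) and side (337,307), and a larger one loose on the bench at scene (334,176) and side (260,337). There is also an empty red rest at scene (206,163). I choose the rod in the grey rest. Next I triangulate.

```bash
cat > b.py <<'E'
from h import *
from scipy.optimize import least_squares
np.set_printoptions(precision=4,suppress=True)
S=imaging.get_image("scene");D=imaging.get_image("side")
def T(a,b): return tri([ray(S,a,"scene"),ray(D,b,"side")])
for n,a,b in [("rodo",(281.4,210.6),(338.1,306.6)),("tip",(237.2,223.4),(386.2,305.1)),("restaxis",(278.2,208.2),(337,307.6)),("rest",(282.6,218.3),(343,316.3)),
 ("bigrod",(334.1,175.9),(259.5,337)),("bigtip",(362.6,215.2),(261.9,288)),
 ("stand",(328.1,341.4),(351.1,217.7)),("piv",(290.7,299.7),(374.3,197.8)),("tail",(301.4,292.3),(361.8,196.9)),("tab",(380,355.5),(322,164)),
 ("dish",(358.2,278.7),(295.8,248.2)),("reag",(423.8,307),(261.7,216.6)),("box",(456.5,347),(264.1,189.1)),("beaker",(449.4,403.7),(289.3,171.4)),("vial",(223.3,197.5),(390.5,369.7))]:
    print(n,*T(a,b))
obs=[((0,0,0),(328.1,341.4),(351.1,217.7)),((.036,-.1,.15),(290.7,299.7),(374.3,197.8)),((-.004,-.1,.173),(301.4,292.3),(361.8,196.9)),((-.03,.165,.1275),(380,355.5),(322,164))]
def f(p):
    r=[];M=R.from_euler("z",p[2])
    for q,a,b in obs:
        w=M.apply(q)+[p[0],p[1],0]; r+=list(proj(S,w,"scene")-a)+list(proj(D,w,"side")-b)
    return r
g=[least_squares(f,[.6,.2,y],loss="soft_l1") for y in (0,1.5,3,-1.5)]
s=min(g,key=lambda s:s.cost);print(s.x,np.degrees(s.x[2]),s.cost,np.round(s.fun,1))
np.save("stand.npy",s.x)
# overlay
M=R.from_euler("z",s.x[2])
def W(q): return M.apply(np.array(q)/1e3)+[s.x[0],s.x[1],0]
out=[]
for I,c,(x0,y0) in [(S,"scene",(240,200)),(D,"side",(270,100))]:
    k=4;im=cv2.resize(cv2.cvtColor(I["frame"],cv2.COLOR_RGB2BGR)[y0:y0+200 if c=="scene" else y0+200,x0:x0+200],None,fx=k,fy=k,interpolation=cv2.INTER_CUBIC)
    def box(a,b,col):
        v=[[x,y,z] for x in (a[0],b[0]) for y in (a[1],b[1]) for z in (a[2],b[2])]
        for i in range(8):
            for j in (1,2,4):
                if not i&j:
                    p,q=[tuple(((proj(I,W(v[t]),c)-[x0,y0])*k).astype(int).tolist()) for t in (i,i|j)]
                    cv2.line(im,p,q,col,1)
    box((-60,-150,0),(120,150,20),(0,255,0));box((-115,-170,285),(-75,20,315),(0,0,255));box((-30,-120,20),(45,-116,185),(255,0,0));box((-30,-84,20),(45,-80,185),(255,255,0));box((-52.5,142.5,116),(-7.5,187.5,128),(0,255,255))
    out.append(cv2.resize(im,(400,400)))
cv2.imwrite("pics/v2.png",cv2.hconcat(out))
E
python3 b.py
```

```text
rodo [ 0.4861 -0.2708  0.0481] [np.float64(0.8374170639758841), np.float64(0.8374170639760143)]
tip [ 0.6127 -0.3162  0.0594] [np.float64(7.009951588325189), np.float64(7.00995158832501)]
restaxis [ 0.4851 -0.2799  0.0531] [np.float64(3.926515695214935), np.float64(3.926515695214892)]
rest [ 0.4932 -0.2707  0.008 ] [np.float64(7.779273720315502), np.float64(7.779273720315365)]
bigrod [ 0.2636 -0.278   0.0146] [np.float64(6.84131277155132), np.float64(6.84131277155124)]
bigtip [ 0.3022 -0.1061  0.0131] [np.float64(7.677217577999453), np.float64(7.677217577999301)]
stand [0.6583 0.1284 0.0055] [np.float64(2.02917756232217), np.float64(2.029177562322208)]
piv [0.6925 0.0194 0.1574] [np.float64(1.4701360469515026), np.float64(1.4701360469516938)]
tail [0.657  0.0256 0.1638] [np.float64(1.0937740058044367), np.float64(1.0937740058043328)]
tab [0.6116 0.2828 0.1317] [np.float64(6.538956143511259), np.float64(6.538956143511265)]
dish [ 0.4496  0.0424 -0.0048] [np.float64(3.6725197826201814), np.float64(3.672519782620168)]
reag [ 0.3749  0.2358 -0.005 ] [np.float64(1.5561502007910502), np.float64(1.5561502007909593)]
box [0.4079 0.3801 0.0076] [np.float64(3.5060494419713706), np.float64(3.5060494419713204)]
beaker [ 0.5309  0.4734 -0.0011] [np.float64(3.669971253170137), np.float64(3.6699712531699733)]
vial [ 0.5672 -0.4636 -0.0048] [np.float64(4.788362831044437), np.float64(4.7883628310442985)]
[0.654  0.1241 0.071 ] 4.070021596051067 13.01635124430046 [-0.6 -1.1 -1.4  2.1  0.2  4.4 -0.1  0.2 -0.1 -2.   0.7 -2.2  3.1  0.9
  1.8  0.9]
```

View pics/v2.png

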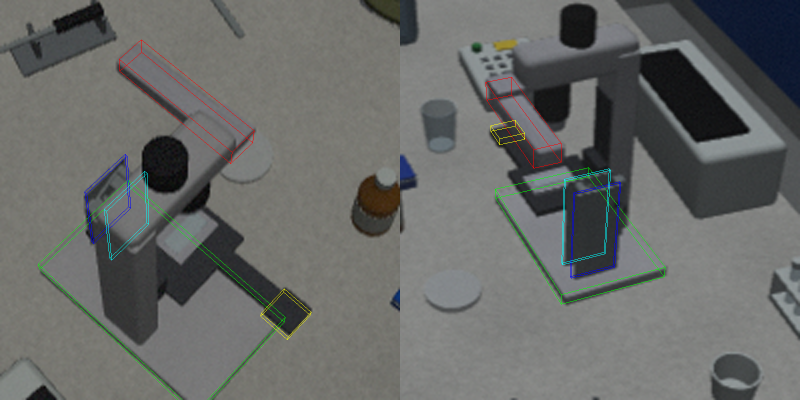

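The overlay fits the lamp, base, cheeks and tab to within a few mm. I move above the rod for a close look with the wrist camera.

```bash
python3 -m jog '[[[3.6,-2.4,0,0,0,0,6],[3.6,-2.4,0,0,0,0,6],[3.6,-2.4,0,0,0,0,6],[3.6,-2.4,0,0,0,0,6],[3.6,-2.4,0,0,0,0,6],[3.6,-2.4,0,0,0,0,6],[3.6,-2.4,0,0,0,8.5,6],[3.0,-3.2,0,0,0,8.5,6],[2.2,-3.2,0,0,0,8.5,6],[1,-1.5,0,0,0,8.5,6],[0,0,0,0,0,0,6],[0,0,0,0,0,0,6]]]'
cat > c.py <<'E'
from h import *
import sys
np.set_printoptions(precision=4,suppress=True)
s,r=st();print(s["position"],"\n",r.as_matrix().T,s["joint_positions"])
I=imaging.get_image("wrist");save(I,sys.argv[1])
for l in sys.argv[2:]:
    for d in finder.spot_point(l,"wrist")[:3]:
        px=np.array(d["point"])[::-1]*[640,480]; print(l,round(d["conf"],2),px.round(1),*[onz(*ray(I,px,"wrist"),z) for z in (.055,)])
E
python3 c.py w1.png rod rod_tip rest rest_axis
```

```text
time: 3.55
position: [0.4266, -0.3242, 0.2446]
tool_rot: [3.101, -0.497, -0.001]
ft_force: [-0.9, -0.7, -0.2]
grip_width: 0.685
[ 0.4266 -0.3242  0.2446] 
 [[ 0.9499 -0.3127 -0.0002]
 [-0.3127 -0.9499  0.001 ]
 [-0.0005 -0.0009 -1.    ]] [ 0.8975  0.0934 -0.3162  1.7255  0.0309  1.3274 -1.3137]
rod 0.87 [250.6 164.9] [ 0.4896 -0.2791  0.055 ]
rod 0.6 [325.  344.2] [ 0.2943 -0.2856  0.055 ]
rod_tip 0.62 [241.  20.] [ 0.6186 -0.3129  0.055 ]
rest 0.94 [542.4  47. ] [ 0.5232 -0.5862  0.055 ]
rest 0.81 [262.3 160.6] [ 0.4897 -0.2903  0.055 ]
rest_axis 0.88 [569.9  43.1] [ 0.5228 -0.6248  0.055 ]
rest_axis 0.85 [247.9 167. ] [ 0.4886 -0.2761  0.055 ]
```

View pics/w1.png

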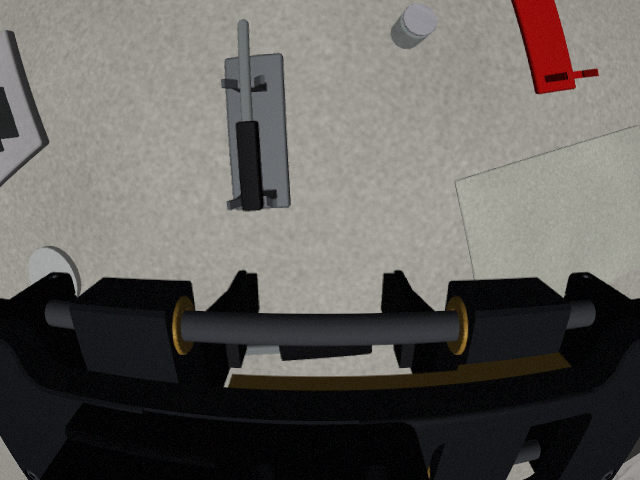

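The wrist view shows the rod in the grey rest: tip at (243,22), handle from (247,122) to (250,207). The red rest is at top right.

Run:
```python
from h import *
np.set_printoptions(precision=4,suppress=True)
I=imaging.get_image("wrist");S=imaging.get_image("scene");D=imaging.get_image("side")
for n,p in [("tip",(243,20)),("hs",(247.5,122)),("he",(250.5,209)),("mid",(249,165))]:
    print(n,onz(*ray(I,p,"wrist"),.055))
for n,w,a,b in [("o",(249.5,165),(281.4,210.6),(338.1,306.6)),("tip",(243,20),(237.2,223.4),(386.2,305.1))]:
    print(n,tri([ray(I,w,"wrist"),ray(S,a,"scene")]),tri([ray(I,w,"wrist"),ray(D,b,"side")]),tri([ray(I,w,"wrist"),ray(S,a,"scene"),ray(D,b,"side")]))
```

```text
tip [ 0.6175 -0.3161  0.055 ]
hs [ 0.5265 -0.2902  0.055 ]
he [ 0.4515 -0.2656  0.055 ]
mid [ 0.4897 -0.2785  0.055 ]
o (array([ 0.4863, -0.2748,  0.0425]), [np.float64(3.282470500427331), np.float64(3.282470500427188)]) (array([ 0.4874, -0.2776,  0.0542]), [np.float64(2.4687142762602914), np.float64(2.468714276260254)]) (array([ 0.487 , -0.2733,  0.0474]), [np.float64(4.552206081565736), np.float64(3.0401055810118622), np.float64(2.0695139827483344)])
tip (array([ 0.6175, -0.3178,  0.0592]), [np.float64(2.0491125572128013), np.float64(2.0491125572130935)]) (array([ 0.6088, -0.3171,  0.0658]), [np.float64(4.535151705902174), np.float64(4.535151705902126)]) (array([ 0.6136, -0.3163,  0.0602]), [np.float64(1.9068005251799096), np.float64(6.143191644450618), np.float64(7.920077557240208)])
```

```bash
python3 -m jog '[[[1.0,-1.6,0.5,0,0,0,6],[1.4,-2.4,1.5,0,0,0,6],[1.4,-2.4,2,0,0,0,6],[0,0,2.5,0,0,0,6],[0,0,2.5,0,0,0,6],[0,0,1.5,0,0,0,6],[0,0,0,0,0,0,6],[0,0,0,0,0,0,6]]]'
python3 c.py w2.png rod rod_tip rest_axis
```

```text
time: 4.75
position: [0.4836, -0.2753, 0.1402]
tool_rot: [3.101, -0.503, 0.001]
ft_force: [0.4, 0.1, 0.3]
grip_width: 0.69
[ 0.4836 -0.2753  0.1402] 
 [[ 0.9487 -0.3163  0.0006]
 [-0.3163 -0.9487  0.0001]
 [ 0.0006 -0.0003 -1.    ]] [ 0.8013  0.2213 -0.3723  1.805   0.0884  1.1309 -1.493 ]
rod 0.72 [324.1 242.6] [ 0.4889 -0.279   0.055 ]
rod_tip 0.9 [311.1  26.3] [ 0.6188 -0.3139  0.055 ]
```

View pics/w2.png

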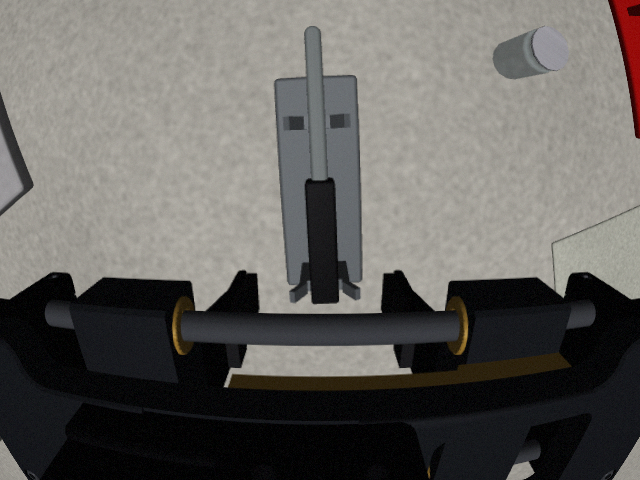

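The rod, handle end at (324,302) and tip at (313,27), lies almost centred between the fingers, with a small yaw error.

Run:
```python
from h import *
np.set_printoptions(precision=4,suppress=True)
I=imaging.get_image("wrist");s,r=st()
for n,p,z in [("tip",(313,26),.055),("hs",(320,179),.062),("he",(324.5,302),.06)]:
    w=onz(*ray(I,p,"wrist"),z); print(n,w,r.inv().apply(w-s["position"]))
```

```text
tip [ 0.6195 -0.3152  0.055 ] [ 0.1411 -0.005   0.086 ]
hs [ 0.5294 -0.2897  0.062 ] [ 0.0475 -0.0008  0.0788]
he [ 0.4518 -0.2671  0.06  ] [-0.0333  0.0023  0.0807]
```

```bash
python3 -m jog '[[[0,0.1,1.5,0,0,-2.3,6],[0,0,2.5,0,0,0,6],[0,0,2.5,0,0,0,6],[0,0,1.7,0,0,0,6],[0,0,0,0,0,0,6],[0,0,0,0,0,0,0.5],[0,0,0,0,0,0,0.5],[0,0,0,0,0,0,0.5],[0,0,0,0,0,0,0.5],[0,0,0,0,0,0,0.5],[0,0,0,0,0,0,0.5],[0,0,0,0,0,0,0.5]]]' 40
python3 -m jog '[[[0,0,0,0,0,0,0.5],[0,0,0,0,0,0,0.5],[0,0,0,0,0,0,0.5]]]'
```

```text
time: 6.2
position: [0.4831, -0.2759, 0.0577]
tool_rot: [3.11, -0.44, 0.0]
ft_force: [-0.8, 0.1, 0.8]
grip_width: 0.201
time: 6.5
position: [0.4831, -0.2759, 0.0577]
tool_rot: [3.11, -0.44, 0.0]
ft_force: [-1.5, -0.2, 2.6]
grip_width: 0.203
```

```bash
python3 -m jog '[[[0,0,-2,0,0,0,0.5],[0,0,-4,0,0,0,0.5],[0,0,-4,0,0,0,0.5],[0,0,-4,0,0,0,0.5],[0,0,-3,0,0,-6.7,0.5],[0,0,0,0,0,-6.7,0.5],[0,0,0,0,0,-6.8,0.5],[0,0,0,0,8,0,0.5],[0,0,0,0,8,0,0.5],[0,0,0,0,8,0,0.5],[0,0,0,0,8,0,0.5],[0,0,0,0,8,0,0.5]]]'
python3 -m jog '[[[0,0,0,0,0,0,0.5],[0,0,0,0,0,0,0.5]]]'
python3 c.py w3.png rod_tip pawl_pivot pawl_tail stand stage_tab lamp
```

```text
time: 7.7
position: [0.4823, -0.276, 0.2276]
tool_rot: [-2.932, -0.104, -1.059]
ft_force: [-0.0, 1.3, -1.5]
grip_width: 0.204
time: 7.9
position: [0.4828, -0.2751, 0.2268]
tool_rot: [-2.933, -0.105, -1.045]
ft_force: [0.7, 0.4, -1.1]
grip_width: 0.199
[ 0.4828 -0.2751  0.2268] 
 [[ 0.7726  0.0544  0.6326]
 [ 0.072  -0.9974 -0.0022]
 [ 0.6308  0.0473 -0.7745]] [ 1.011  -0.1508 -0.2242  2.1544 -0.7789  0.8055 -0.256 ]
pawl_pivot 0.81 [62.3 95.5] [0.7948 0.1448 0.055 ]
pawl_tail 0.55 [ 35.4 107.8] [0.7761 0.1963 0.055 ]
stand 0.92 [ 57.6 192.1] [0.6258 0.0614 0.055 ]
stand 0.45 [321.3 299.7] [ 0.5291 -0.272   0.055 ]
stage_tab 0.16 [317.2 300.7] [ 0.5279 -0.2684  0.055 ]
```

```bash
python3 -m jog '[[[-0.7,-1.5,1,0,0,0,0.5],[-0.8,-3,1.2,0,0,0,0.5],[-0.8,-4,1.2,0,0,0,0.5],[-0.8,-4,1.2,0,0,0,0.5],[-0.8,-4,1.2,0,0,0,0.5],[-0.8,-4,1.2,0,0,0,0.5],[-0.9,-4,1,0,0,0,0.5],[0,-3,0,0,0,0,0.5],[0,0,0,0,0,0,0.5],[0,0,0,0,0,0,0.5],[0,0,0,0,0,0,0.5]]]'
python3 c.py w4.png rod_tip pawl_pivot pawl_tail stand stage_tab lamp
```

```text
time: 9.35
position: [0.4989, -0.0359, 0.1387]
tool_rot: [-2.935, -0.108, -1.021]
ft_force: [-0.3, 0.0, -0.7]
grip_width: 0.199
[ 0.4989 -0.0359  0.1387] 
 [[ 0.7821  0.0547  0.6207]
 [ 0.0758 -0.9971 -0.0077]
 [ 0.6185  0.0531 -0.784 ]] [ 0.5429 -0.3005 -0.3944  2.4472 -0.6936  0.3881 -0.801 ]
pawl_pivot 0.95 [254.4   6.5] [0.8442 0.0667 0.055 ]
pawl_tail 0.74 [241.1  13.7] [0.8296 0.0793 0.055 ]
stand 0.73 [178.2 168.4] [0.6184 0.0887 0.055 ]
stage_tab 0.16 [240.  12.] [0.8333 0.0814 0.055 ]
```

View pics/w4.png

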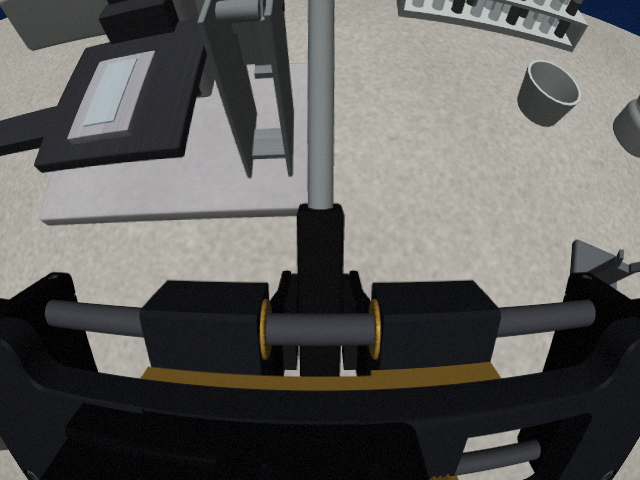

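The view shows the cheeks' front feet at about (250,177) and (291,175), with the rod shaft just right of them. I compare those with the fitted stand pose. Joints 2 and 4 are at their limits here, so I will go forward next.

Run:
```python
from h import *
np.set_printoptions(precision=4,suppress=True)
x=np.load("stand.npy");M=R.from_euler("z",x[2])
W=lambda q:M.apply(np.array(q)/1e3)+[x[0],x[1],0]
I=imaging.get_image("wrist")
for q in [(-30,-82,20),(-30,-118,20),(-60,150,0),(-60,150,20),(-60,-150,20),(-30,-82,100),(-30,-118,100),(36,-100,150),(-14.2,-100,179),(-60,0,0),(-60,0,20)]: print(q,proj(I,W(q),"wrist"))
s,r=st();print("tip",M.inv().apply(s["position"]+r.apply([.141,0,.003])-[x[0],x[1],0])*1e3, M.inv().apply(r.apply([1,0,0])))
c=I["frame"][0:240,20:340];cv2.imwrite("pics/w4c.png",cv2.resize(cv2.cvtColor(c,cv2.COLOR_RGB2BGR),(800,600),interpolation=cv2.INTER_CUBIC))
```

```text
(-30, -82, 20) [246.1834 179.445 ]
(-30, -118, 20) [287.321  178.9198]
(-60, 150, 0) [ 45.4969 222.2195]
(-60, 150, 20) [ 34.6766 214.4798]
(-60, -150, 20) [324.6647 210.3711]
(-30, -82, 100) [225.861  121.0327]
(-30, -118, 100) [277.5417 119.0864]
(36, -100, 150) [252.3924   5.5229]
(-14.2, -100, 179) [233.7986  10.8527]
(-60, 0, 0) [162.5152 220.8273]
(-60, 0, 20) [154.1279 211.5663]
tip [ -53.7758 -148.0143  223.4315] [ 0.7845 -0.0001  0.6202]
```

View pics/w4c.png

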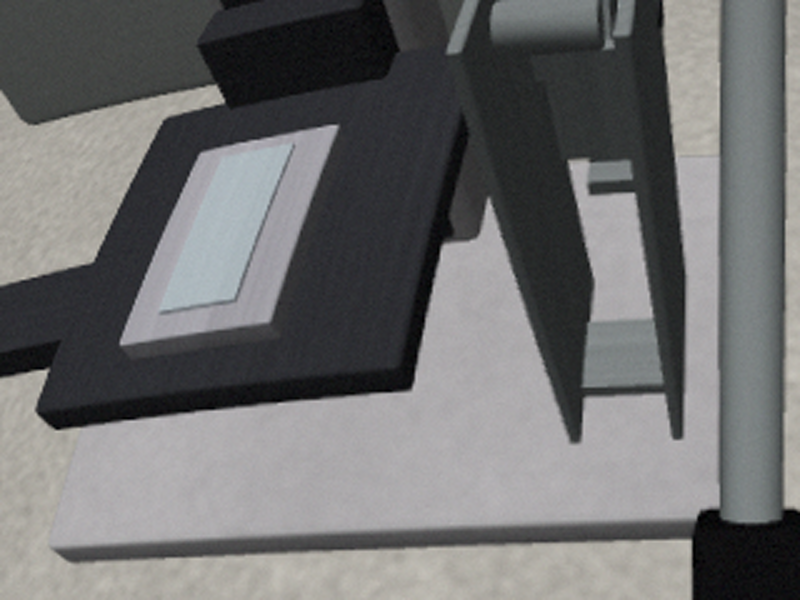

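```bash
cat > fit.py <<'E'
from h import *
from scipy.optimize import least_squares
np.set_printoptions(precision=4,suppress=True)
I=imaging.get_image("wrist");S=imaging.get_image("scene");D=imaging.get_image("side")
obsw=[((-30,-82,20),(250,176.4)),((-30,-118,20),(290.8,174.8)),((-60,150,0),(48.8,224.5)),((-60,150,20),(40.8,218.4)),((36,-100,150),(254.4,6.5)),((-14.2,-100,179),(240.5,8))]
obs=[((0,0,0),(328.1,341.4),(351.1,217.7)),((36,-100,150),(290.7,299.7),(374.3,197.8)),((-4,-100,173),(301.4,292.3),(361.8,196.9)),((-30,165,127.5),(380,355.5),(322,164))]
def f(p,full=True):
    M=R.from_euler("z",p[2]);W=lambda q:M.apply(np.array(q)/1e3)+[p[0],p[1],0]
    r=[]
    for q,a in obsw: r+=list(proj(I,W(q),"wrist")-a)
    for q,a,b in obs: r+=list(1.*(proj(S,W(q),"scene")-a))+list(1.*(proj(D,W(q),"side")-b))
    return np.array(r)
s=least_squares(f,[.654,.124,.07],loss="soft_l1");print(s.x,np.degrees(s.x[2]),s.fun.round(1))
s2=least_squares(lambda p:f(p)[:12],[.654,.124,.07],loss="soft_l1");print("wrist only",s2.x,np.degrees(s2.x[2]),s2.fun.round(1))
np.save("stand2.npy",s.x)
M=R.from_euler("z",s.x[2]);st_,r=st()
print("tip",M.inv().apply(st_["position"]+r.apply([.141,0,.003])-[s.x[0],s.x[1],0])*1e3,M.inv().apply(r.apply([1,0,0])))
E
python3 fit.py
```

```text
[0.6545 0.1219 0.0953] 5.458396338902548 [-0.   0.6  0.3  0.9 -1.6  0.4 -4.5 -1.2  0.7 -3.2 -1.  -0.3 -1.3 -1.5
 -1.1  2.5 -0.9  4.7  0.9  0.3 -1.5 -1.9  1.9 -1.9  3.1 -0.9  1.1  1.5]
wrist only [0.6545 0.1217 0.0983] 5.634194271640548 [ 0.3  0.4  0.6  0.5 -1.5  0.8 -4.4 -0.8  0.9 -3.4 -0.6 -0.6]
tip [ -57.5935 -144.0388  223.4224] [ 0.7843 -0.0186  0.6202]
```

```bash
python3 -m jog '[[[0.3,-1.2,0.2,0.9,-3.3,-1.1,0.5],[0,-1.5,0,0,0,0,0.5],[0,-1.5,0,0,0,0,0.5],[-0.9,0,1.5,0,0,0,0.5],[-0.9,0,1.5,0,0,0,0.5],[-0.9,0,1.5,0,0,0,0.5],[-0.9,0,1.5,0,0,0,0.5],[0,0,0,0,0,0,0.5],[0,0,0,0,0,0,0.5]]]'
cat > p.py <<'E'
from h import *
np.set_printoptions(precision=4,suppress=True)
x=np.load("stand2.npy");M=R.from_euler("z",x[2]);s,r=st();o=np.array([x[0],x[1],0])
u=M.inv().apply(r.apply([1,0,0]))
print("tcp",M.inv().apply(s["position"]-o)*1e3,"tip",M.inv().apply(s["position"]+r.apply([.141,0,.003])-o)*1e3,u,"slope",np.degrees(np.arcsin(u[2])))
print((M.inv()*r).as_matrix().T, s["joint_positions"],s["ft_force"],s["time"])
E
python3 p.py;python3 c.py w5.png pawl_pivot pawl_tail
```

```text
time: 10.8
position: [0.503, 0.0067, 0.0801]
tool_rot: [-2.958, -0.146, -0.933]
ft_force: [0.3, -0.3, -1.9]
grip_width: 0.202
tcp [-161.7963 -100.26     80.1024] tip [ -44.6132 -100.1707  158.576 ] [0.8189 0.0005 0.574 ] slope 35.02772599127432
[[ 0.8189  0.0005  0.574 ]
 [ 0.0052 -1.     -0.0067]
 [ 0.5739  0.0084 -0.8188]] [ 0.7715 -0.1734 -0.7579  2.4477 -0.7089  0.2668 -0.8524] [ 0.3156 -0.3083 -1.8876] 10.8
[0.503  0.0067 0.0801] 
 [[ 0.8151  0.0783  0.574 ]
 [ 0.1003 -0.9949 -0.0067]
 [ 0.5705  0.063  -0.8188]] [ 0.7715 -0.1734 -0.7579  2.4477 -0.7089  0.2668 -0.8524]
pawl_tail 0.67 [201.8 120.8] [0.6148 0.0929 0.055 ]
```

```bash
python3 -m jog '[[[0.4,0,0.7,0,0,0,0.5],[0.5,0,0.7,0,0,0,0.5],[0,0,0,0,0,0,0.5],[0,0,0,0,0,0,0.5]]]'; python3 p.py
python3 - <<'E'
from h import *
I=imaging.get_image("wrist");D=imaging.get_image("side")
a=cv2.resize(I["frame"][0:240,160:480],(400,300),interpolation=cv2.INTER_CUBIC);b=cv2.resize(D["frame"][130:280,290:490],(400,300),interpolation=cv2.INTER_CUBIC)
cv2.imwrite("pics/v7.png",cv2.cvtColor(cv2.hconcat([a,b]),cv2.COLOR_RGB2BGR))
E
```

```text
time: 11.35
position: [0.518, 0.0105, 0.0737]
tool_rot: [-2.956, -0.152, -0.932]
ft_force: [-0.4, -0.5, -1.1]
grip_width: 0.199
tcp [-146.4534  -97.8754   73.7003] tip [-29.2527 -97.2808 152.1455] [0.819  0.004  0.5738] slope 35.0138090210338
[[ 0.819   0.004   0.5738]
 [ 0.0098 -0.9999 -0.0071]
 [ 0.5737  0.0114 -0.819 ]] [ 0.8181 -0.1095 -0.8228  2.4196 -0.6231  0.2252 -0.9252] [-0.4413 -0.4882 -1.1302] 11.35
```

View pics/v7.png

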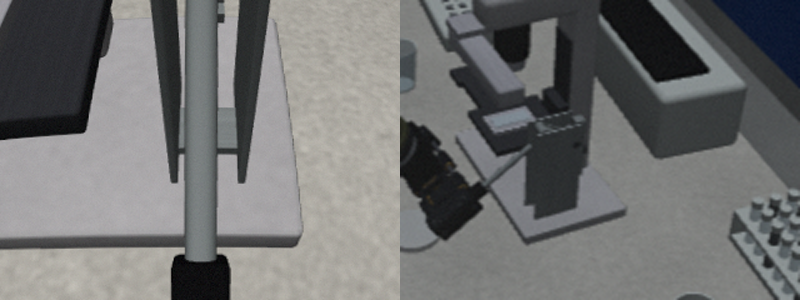

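The rod lies between the two cheeks, a little towards the +y one, with its tip at their front edge. I shift it 2–3 mm and go in under the tail.

```bash
python3 -m jog '[[[0.2,0.27,0.1,0,0,0,0.5],[0.5,0,0.35,0,0,0,0.5],[0.6,0,0.35,0,0,0,0.5],[0.5,0,0.3,0,0,0,0.5],[0,0,0,0,0,0,0.5],[0,0,0,0,0,0,0.5]]]'; python3 p.py
```

```text
time: 12.05
position: [0.5392, 0.009, 0.0747]
tool_rot: [-2.957, -0.149, -0.932]
ft_force: [0.2, -0.4, -1.0]
grip_width: 0.202
tcp [-125.5912 -101.4314   74.7438] tip [  -8.3639 -101.0445  153.1505] [0.8192 0.0025 0.5735] slope 34.99501679938771
[[ 0.8192  0.0025  0.5735]
 [ 0.0079 -0.9999 -0.0069]
 [ 0.5735  0.0102 -0.8192]] [ 0.8946 -0.0456 -0.9045  2.3728 -0.4461  0.2069 -1.0806] [ 0.187  -0.4413 -0.9955] 12.05
```

```bash
cat > arc.py <<'E'
from h import *
np.set_printoptions(precision=2,suppress=True)
x=np.load("stand2.npy");M=R.from_euler("z",x[2]);s,r=st();o=np.array([x[0],x[1],0])
p=M.inv().apply(s["position"]-o)*1e3;Q=M.inv()*r
def tgt(phi,slope,rr):
    a=np.radians(phi);c=np.array([36-rr*np.cos(a)-8*np.sin(a),-100,150+rr*np.sin(a)-8*np.cos(a)])
    t=np.radians(slope); X=np.array([np.cos(t),0,np.sin(t)]);Y=np.array([0,-1.,0]);Z=np.cross(X,Y)
    q=R.from_matrix(np.c_[X,Y,Z]); return c-q.apply([136,0,3]),q
for phi,sl,rr in [(30,35,43),(45,36.5,43),(60,38,42),(72,40,42),(84,42,41),(94,43.5,41),(104,45,41),(110,45,41)]:
    P,q=tgt(phi,sl,rr);d=Q.inv().apply(P-p)/10;w=np.degrees((Q.inv()*q).as_rotvec());print(phi,d,w,P);p,Q=P,q
E
python3 arc.py
```

```text
30 [ 1.41 -0.15 -0.75] [-0.58  0.01  0.14] [-118.36 -100.     89.02]
45 [ 1.    0.   -0.18] [0.  1.5 0. ] [-111.17 -100.     96.26]
60 [1.1  0.   0.23] [0.  1.5 0. ] [-100.94 -100.    101.01]
72 [0.89 0.   0.52] [0. 2. 0.] [ -90.7  -100.    102.35]
84 [0.8  0.   0.82] [0. 2. 0.] [ -79.32 -100.    101.17]
94 [0.63 0.   0.72] [0.  1.5 0. ] [ -69.84 -100.    100.02]
104 [0.54 0.   0.84] [0.  1.5 0. ] [ -60.13 -100.     97.67]
110 [0.28 0.   0.34] [0. 0. 0.] [ -55.78 -100.     97.22]
```

```bash
python3 -m jog '[[[0.5,-0.1,-0.3,-0.6,0,0.1,0.5],[0.5,0,-0.25,0,0,0,0.5],[0.4,0,-0.2,0,0,0,0.5],[1.0,0,-0.2,0,1.5,0,0.5],[1.1,0,0.2,0,1.5,0,0.5],[0,0,0,0,0,0,0.5],[0,0,0,0,0,0,0.5]]]'; python3 p.py; python3 c.py w6.png pawl_tail rod_tip|tail -3
python3 - <<'E'
from h import *
D=imaging.get_image("side");I=imaging.get_image("scene")
a=cv2.resize(I["frame"][230:350,240:400],(400,300),interpolation=cv2.INTER_CUBIC);b=cv2.resize(D["frame"][150:240,310:430],(400,300),interpolation=cv2.INTER_CUBIC)
cv2.imwrite("pics/v8.png",cv2.cvtColor(cv2.hconcat([a,b]),cv2.COLOR_RGB2BGR))
E
```

```text
time: 12.75
position: [0.5633, 0.0126, 0.1012]
tool_rot: [-2.938, -0.141, -1.011]
ft_force: [-1.5, -0.1, -0.9]
grip_width: 0.205
tcp [-101.2033 -100.113   101.1698] tip [  11.7724 -100.007   185.5882] [0.7882 0.0007 0.6155] slope 37.986911985698626
[[ 0.7882  0.0007  0.6155]
 [ 0.0007 -1.      0.0003]
 [ 0.6155  0.0002 -0.7882]] [ 0.8778 -0.0644 -0.8976  2.3426 -0.463   0.1957 -1.0854] [-1.4984 -0.1198 -0.8829] 12.75
 [ 0.0959 -0.9954  0.0003]
 [ 0.6127  0.0588 -0.7882]] [ 0.8778 -0.0644 -0.8976  2.3426 -0.463   0.1957 -1.0854]
rod_tip 0.47 [197.9 209.1] [0.6279 0.0961 0.055 ]
```

View pics/v8.png

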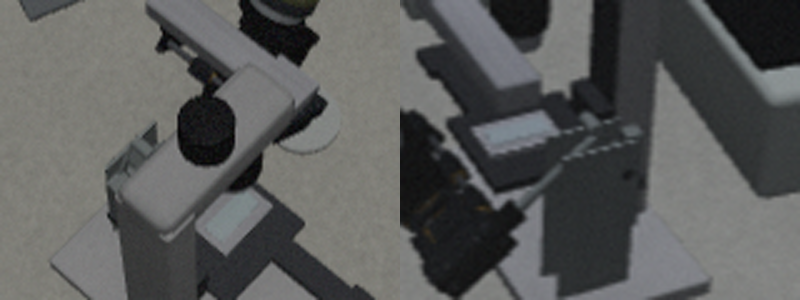

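Run:
```python
from h import *
x=np.load("stand2.npy");M=R.from_euler("z",x[2]);W=lambda q:M.apply(np.array(q)/1e3)+[x[0],x[1],0]
D=imaging.get_image("side")
for ph in (30,60,75,90,116):
    a=np.radians(ph);p=proj(D,W((36-58*np.cos(a),-100,150+58*np.sin(a))),"side");print(ph,p,(p-[310,150])*3.333+[400,0])
for q in [(-30,-120,185),(45,-120,185),(45,-80,185),(-30,-80,185),(11.8,-100,185.6)]:
    p=proj(D,W(q),"side");print(q,(p-[310,150])*3.333+[400,0])
```

```text
30 [360.63171503 194.12313035] [568.75550619 147.06239346]
60 [367.35584835 186.68254814] [591.16704256 122.26293295]
75 [371.69059284 184.02109063] [605.61474594 113.39229505]
90 [376.2629299  182.34719423] [620.85434536 107.81319837]
116 [383.76583591 182.08262396] [645.86153107 106.93138566]
(-30, -120, 185) [562.41160611 157.89753468]
(45, -120, 185) [638.4516924  138.56057459]
(45, -80, 185) [618.52377421 114.99360484]
(-30, -80, 185) [543.65610536 133.62782339]
(11.8, -100, 185.6) [595.28736271 134.45480919]
```

The side view fits the tail lifted to about 60°, bar at crop (597,120), on track with the rod. I continue over the top.

```bash
python3 -m jog '[[[0.9,0,0.5,0,2,0,0.5],[0.8,0,0.8,0,2,0,0.5],[0.65,0,0.7,0,1.5,0,0.5],[0.55,0,0.85,0,1.5,0,0.5],[0.3,0,0.35,0,0,0,0.5],[0,0,0,0,0,0,0.5],[0,0,0,0,0,0,0.5]]]'; python3 p.py
python3 - <<'E'
from h import *
D=imaging.get_image("side");I=imaging.get_image("scene")
a=cv2.resize(I["frame"][230:350,240:400],(400,300),interpolation=cv2.INTER_CUBIC);b=cv2.resize(D["frame"][150:240,310:430],(400,300),interpolation=cv2.INTER_CUBIC)
cv2.imwrite("pics/v9.png",cv2.cvtColor(cv2.hconcat([a,b]),cv2.COLOR_RGB2BGR))
for c in("side","scene"):print(c,[(round(d["conf"],2),np.array(d["point"])[::-1]*[640,480]) for d in finder.spot_point("pawl_tail",c)])
E
```

```text
time: 13.75
position: [0.5906, 0.0143, 0.1102]
tool_rot: [-2.88, -0.143, -1.14]
ft_force: [0.8, 0.4, -1.9]
grip_width: 0.2
tcp [ -73.8772 -100.9974  110.1773] tip [  30.9458 -100.7871  204.5282] [0.7289 0.0013 0.6847] slope 43.2091022526484
[[ 0.7289  0.0013  0.6847]
 [ 0.0057 -1.     -0.0041]
 [ 0.6846  0.0069 -0.7288]] [ 1.3768 -0.0121 -1.3818  2.3354 -0.9434  0.0956 -0.5705] [ 0.84    0.4499 -1.945 ] 13.75
side [(0.65, array([350.592, 218.592])), (0.42, array([379.392, 185.088]))]
scene [(0.52, array([288.128, 307.2  ])), (0.35, array([280.  , 220.32]))]
```

View pics/v9.png

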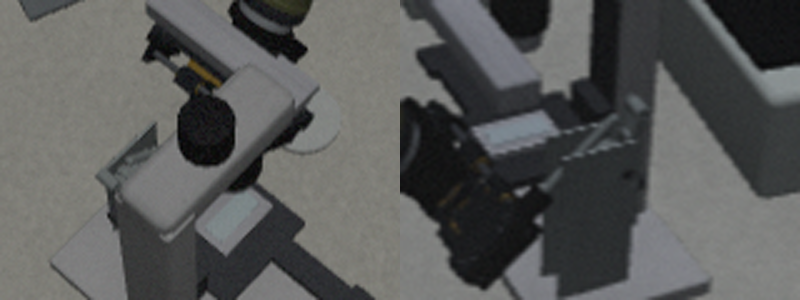

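The bar now shows at crop (636,103), close to the position predicted for the pawl on its stop (646,107), and the contact force is gone. I back out along the same arc, which also takes joints 3 and 6 off their limits.

```bash
python3 -m jog '[[[-0.6,0,-0.5,0,-1.5,0,0.5],[-0.8,0,-0.8,0,-2,0,0.5],[-0.9,0,-0.5,0,-2,0,0.5],[-1.1,0,-0.3,0,-1.5,0,0.5],[-1.2,0,0,0,-1.2,0,0.5],[-1.0,0,0,0,0,0,0.5],[0,0,0,0,0,0,0.5]]]'; python3 p.py
python3 - <<'E'
from h import *
x=np.load("stand2.npy");M=R.from_euler("z",x[2]);W=lambda q:M.apply(np.array(q)/1e3)+[x[0],x[1],0]
D=imaging.get_image("side");S=imaging.get_image("scene")
for c,I in(("side",D),("scene",S)):
    print(c,[(round(d["conf"],2),np.array(d["point"])[::-1]*[640,480]) for d in finder.spot_point("pawl_tail",c)])
    for ph in (30,90,116):
        a=np.radians(ph);print(ph,*[proj(I,W((36-k*np.cos(a),-100,150+k*np.sin(a))),c) for k in (46,58)])
E
```

```text
time: 14.65
position: [0.5312, 0.0102, 0.0894]
tool_rot: [-2.96, -0.151, -0.928]
ft_force: [0.2, -0.5, -1.7]
grip_width: 0.202
tcp [-133.4098  -99.4468   89.3538] tip [-15.9415 -98.8375 167.3976] [0.821  0.0041 0.571 ] slope 34.8178481322885
[[ 0.821   0.0041  0.571 ]
 [ 0.0086 -1.     -0.0051]
 [ 0.5709  0.0091 -0.821 ]] [ 1.3372 -0.2409 -1.2707  2.3704 -0.9526  0.3638 -0.6409] [ 0.2018 -0.5197 -1.745 ] 14.65
side [(0.49, array([381.824, 184.704]))]
30 [363.70258606 194.95429093] [360.63171503 194.12313035]
90 [376.04222183 185.66633358] [376.2629299  182.34719423]
116 [381.97183689 185.4379544 ] [383.76583591 182.08262396]
scene [(0.65, array([284.608, 304.608])), (0.4, array([424.384, 307.2  ]))]
30 [299.84564153 290.47678139] [302.48872339 286.82493933]
90 [288.89551312 296.93882108] [288.66384495 294.92311792]
116 [283.52703728 303.01700533] [281.8437357  302.63824154]
```

Both views put the tail at the stop (side 381.8,184.7 against predicted 382.0,185.4). I withdraw and go back towards the rest.

```bash
python3 -m jog '[[[-0.6,0,-0.4,0,0,0,0.5],[-0.8,0,-0.5,0,0,0,0.5],[-0.8,0,-0.5,0,0,0,0.5],[-0.5,0,-0.3,0,0,0,0.5],[0,1.5,0,0,0,0,0.5],[0,3,0,0,0,0,0.5],[0,4,0,0,0,0,0.5],[0,4,0,0,-4,0,0.5],[0.5,4,-0.5,0,-8,0,0.5],[0.5,4,-1.5,0,-8,0,0.5],[0,4,-2,0,-8,0,0.5],[0,2,-1,0,-7,0,0.5]]]'; python3 p.py
cat > go.py <<'E'
from h import *
import sys
np.set_printoptions(precision=4,suppress=True)
s,r=st();t=np.array(eval(sys.argv[1]));q=R.from_rotvec(eval(sys.argv[2]))
print("pos",s["position"],"d tool cm",r.inv().apply(t-s["position"])*100,"turn tool deg",np.degrees((r.inv()*q).as_rotvec()),"j",s["joint_positions"],s["ft_force"])
E
python3 go.py "[.4831,-.2759,.13]" "[3.11,-.44,0]"
```

```text
time: 16.05
position: [0.5178, -0.2058, 0.1263]
tool_rot: [-3.093, -0.182, -0.225]
ft_force: [1.1, 1.3, -0.5]
grip_width: 0.201
tcp [-167.2562 -313.2499  126.3403] tip [ -27.3666 -310.3596  144.0191] [0.989  0.0199 0.1464] slope 8.419617862114531
[[ 0.989   0.0199  0.1464]
 [ 0.024  -0.9994 -0.0261]
 [ 0.1458  0.0294 -0.9889]] [ 1.2048  0.242  -0.9008  1.8981  0.1235  0.9723 -1.187 ] [ 1.0768  1.252  -0.5312] 16.05
pos [ 0.5178 -0.2058  0.1263] d tool cm [-4.1566  6.5304 -1.1582] turn tool deg [-3.1968 -8.0114 22.7813] j [ 1.2048  0.242  -0.9008  1.8981  0.1235  0.9723 -1.187 ] [ 1.0768  1.252  -0.5312]
```

```bash
python3 -m jog '[[[-1.2,2,-0.7,-1,-2.6,7.5,0.5],[-1.2,2,-0.5,-1,-2.6,7.5,0.5],[-1,2,0,-1,-2.6,7.5,0.5],[0,0,0,0,0,0,0.5],[0,0,0,0,0,0,0.5]]]';python3 go.py "[.4831,-.2759,.13]" "[3.11,-.44,0]"
```

```text
time: 16.55
position: [0.4826, -0.2599, 0.1312]
tool_rot: [-3.105, 0.418, -0.01]
ft_force: [0.2, -0.4, -1.1]
grip_width: 0.202
pos [ 0.4826 -0.2599  0.1312] d tool cm [0.4677 1.5332 0.1109] turn tool deg [-0.5909 -0.2931  0.7613] j [ 1.1399  0.2756 -0.7812  1.8241  0.2028  1.1232 -1.5487] [ 0.228  -0.3776 -1.0851]
```

```bash
python3 -m jog '[[[0.45,1.5,0.1,-0.6,-0.3,0.8,0.5],[0,0,0,0,0,0,0.5],[0,0,0,0,0,0,0.5]]]';python3 go.py "[.4831,-.2759,.0577]" "[3.11,-.44,0]"
python3 - <<'E'
from h import *
I=imaging.get_image("wrist");s,r=st()
P=lambda a:proj(I,s["position"]+r.apply(a),"wrist")
print("exp tip",P([.141,0,.003]),"hs",P([.046,0,-.006]), "1cm dn",P([.141,0,.013]))
print([(round(d["conf"],2),np.array(d["point"])[::-1]*[640,480]) for d in finder.spot_point("rod_tip","wrist")])
for d in finder.trace("rod","wrist")[:2]:
    m=d["region"];ys,xs=np.where(m);print(d["conf"],ys.min(),ys.max(),[(y,xs[ys==y].min(),xs[ys==y].max()) for y in range(ys.min(),ys.max(),20)])
E
```

```text
time: 16.85
position: [0.4825, -0.2759, 0.1304]
tool_rot: [3.108, -0.443, -0.001]
ft_force: [0.3, 0.2, -1.4]
grip_width: 0.2
pos [ 0.4825 -0.2759  0.1304] d tool cm [ 0.0615 -0.0274  7.2666] turn tool deg [ 0.0868  0.0399 -0.1066] j [ 1.1372  0.2941 -0.7662  1.8046  0.2262  1.1325 -1.5583] [ 0.2544  0.1636 -1.3795]
exp tip [321.05467745 -28.83324799] hs [320.9899253  214.00205575] 1cm dn [320.99290697 -19.52302187]
[]Traceback (most recent call last):
  File "<stdin>", line 7, in <module>
    return umr_minimum(a, axis, None, out, keepdims, initial, where)
ValueError: zero-size array to reduction operation minimum which has no identity
```

Run:
```python
from h import *
I=imaging.get_image("wrist");D=imaging.get_image("side");s,r=st()
for a in ([.141,0,.003],[.046,0,.003]): p=proj(D,s["position"]+r.apply(a),"side");print(p,(p-[290,240])*[400/120,400/120])
a=cv2.resize(D["frame"][240:360,290:410],(400,400),interpolation=cv2.INTER_CUBIC);b=cv2.resize(I["frame"][0:320,160:480],(400,400))
cv2.imwrite("pics/v10.png",cv2.cvtColor(cv2.hconcat([a,b]),cv2.COLOR_RGB2BGR))
```

```text
[392.4683981  286.76351119] [341.56132699 155.87837065]
[355.15997264 287.23072818] [217.1999088  157.43576059]
```

View pics/v10.png

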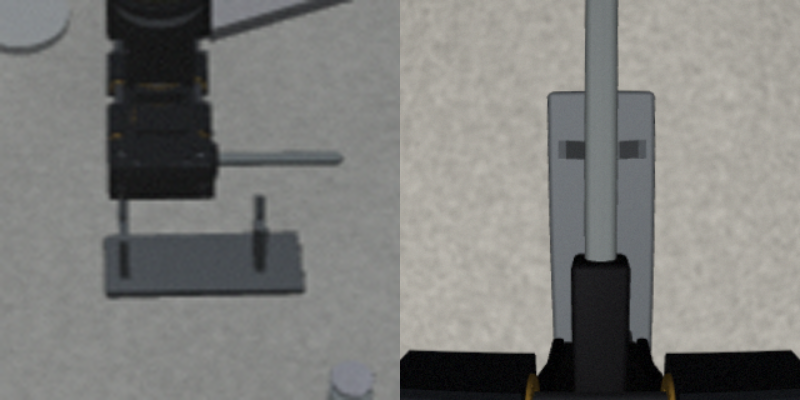

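The rod has not slipped, with its tip at crop (341,158) against an expected (341.6,155.9), and it lies centred over the forks. I lower and release it.

```bash
python3 -m jog '[[[0.06,0,1.5,0,0,0,0.5],[0,0,2,0,0,0,0.5],[0,0,1.8,0,0,0,0.5],[0,0,1,0,0,0,0.5],[0,0,0.6,0,0,0,0.5],[0,0,0.3,0,0,0,0.5],[0,0,0,0,0,0,0.5],[0,0,0,0,0,0,6],[0,0,0,0,0,0,6],[0,0,0,0,0,0,6],[0,0,0,0,0,0,6],[0,0,0,0,0,0,6]]]';python3 go.py "[.4831,-.2759,.0577]" "[3.11,-.44,0]"
```

```text
time: 18.3
position: [0.483, -0.2762, 0.0587]
tool_rot: [3.107, -0.443, -0.001]
ft_force: [-0.4, 0.9, -0.1]
grip_width: 0.57
pos [ 0.483  -0.2762  0.0587] d tool cm [-0.0005 -0.0272  0.0956] turn tool deg [ 0.1267  0.0286 -0.1089] j [ 1.0967  0.3857 -0.7316  1.8641  0.3056  1.0058 -1.6183] [-0.4365  0.9259 -0.1379]
```

```bash
python3 -m jog '[[[0,0,-1,0,0,0,6],[0,0,-2.5,0,0,0,6],[0,0,-2.5,0,0,0,6],[0,0,-2,0,0,0,6],[0,0,0,0,0,0,6],[0,0,0,0,0,0,6]]]'; python3 c.py w7.png rod rod_tip rest_axis
python3 - <<'E'
from h import *
I=imaging.get_image("wrist");D=imaging.get_image("side")
a=cv2.resize(D["frame"][260:360,290:390],(400,400),interpolation=cv2.INTER_CUBIC);b=cv2.resize(I["frame"][0:320,160:480],(400,400))
cv2.imwrite("pics/v11.png",cv2.cvtColor(cv2.hconcat([a,b]),cv2.COLOR_RGB2BGR))
E
```

```text
time: 18.9
position: [0.4831, -0.2761, 0.1389]
tool_rot: [3.107, -0.443, -0.001]
ft_force: [-0.6, -0.7, -0.4]
grip_width: 0.688
[ 0.4831 -0.2761  0.1389] 
 [[ 0.9602 -0.2793  0.    ]
 [-0.2793 -0.9602  0.0033]
 [-0.0009 -0.0032 -1.    ]] [ 1.1413  0.2856 -0.7707  1.7953  0.2206  1.1475 -1.5544]
rod 0.73 [316.8 237. ] [ 0.4937 -0.2765  0.055 ]
rod_tip 0.8 [318.7  25.2] [ 0.6186 -0.314   0.055 ]
rest_axis 0.56 [322.  240.6] [ 0.4905 -0.279   0.055 ]
```

View pics/v11.png

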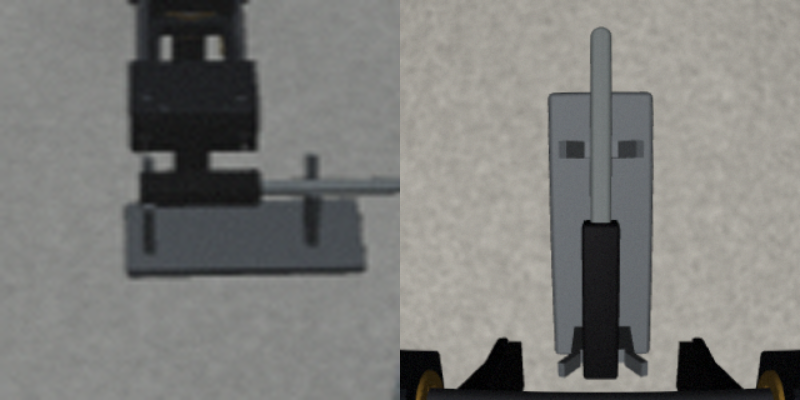

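The rod is seated in the rest, its tip at the same place as before to within 1 mm. I go round the front of the lamp to the tab.

```bash
python3 -m jog '[[[0,0,-3.5,0,0,-4,3],[0,0,-4,0,0,-4,0],[0,0,-4,0,0,-4,0],[-0.5,-2,0,0,0,-4,0],[-0.5,-3.5,0,0,0,-4,0],[-0.5,-4,0,0,0,0,0],[-0.5,-4,0,0,0,0,0],[-0.5,-4,0,0,0,0,0],[-0.5,-4,0,0,0,0,0],[0,-4,0,0,0,0,0],[0,-4,0,0,0,0,0],[0,0,0,0,0,0,0]]]';python3 go.py "[.43,.283,.25]" "[3.1381,-.1496,0]"
```

```text
time: 20.4
position: [0.4386, 0.024, 0.2528]
tool_rot: [3.136, 0.118, -0.002]
ft_force: [-0.2, 0.0, -0.3]
grip_width: 0.007
pos [0.4386 0.024  0.2528] d tool cm [  1.0904 -25.8932   0.209 ] turn tool deg [0.1743 0.071  9.7795] j [ 1.0801 -0.2107 -1.0437  1.8964 -0.183   1.3571 -1.4099] [-0.1624  0.0099 -0.2835]
```

```bash
python3 -m jog '[[[0.2,-2,0,0,0,0,0],[0.2,-3.5,0,0,0,0,0],[0.2,-4,0,0,0,0,0],[0.2,-4,0,0,0,0,0],[0,0,0,0,0,0,0]]]';python3 go.py "[.43,.283,.25]" "[3.136,.118,0]"
```

```text
time: 20.9
position: [0.4371, 0.1594, 0.2527]
tool_rot: [3.139, 0.119, -0.002]
ft_force: [-0.1, -0.7, -0.0]
grip_width: 0.004
pos [0.4371 0.1594 0.2527] d tool cm [  0.2305 -12.3816   0.2717] turn tool deg [-0.1876  0.0526  0.0488] j [ 1.0462 -0.1745 -1.3045  1.8415 -0.1725  1.3507 -1.711 ] [-0.0994 -0.707  -0.0052]
```

```bash
python3 -m jog '[[[0.2,-2,0,0,0,0,0],[0.2,-2,0,0,0,0,0],[0.2,-2,0,0,0,0,0],[0.2,-2,0,0,0,0,0],[0.2,-2,0,0,0,0,0],[0.2,-2,0,0,0,0,0],[0,-0.5,0,0,0,0,0],[0,0,0,0,0,0,0]]]';python3 go.py "[.609,.283,.20]" "[3.136,.118,0]"
```

```text
time: 21.7
position: [0.4415, 0.2787, 0.2517]
tool_rot: [3.138, 0.106, -0.005]
ft_force: [-0.8, 0.0, 0.4]
grip_width: 0.006
pos [0.4415 0.2787 0.2517] d tool cm [16.7535  0.6918  5.1206] turn tool deg [-0.0893  0.1748 -0.4262] j [ 0.5679  0.236  -1.3229  1.7205  0.2327  1.3712 -2.299 ] [-0.7543  0.0182  0.397 ]
```

```bash
python3 -m jog '[[[1.5,0.1,0,0,0,0,0],[2.5,0.1,0,0,0,0,0],[2.8,0.1,0,0,0,0,0],[2.8,0.1,0,0,0,0,0],[2.8,0.1,0,0,0,0,0],[2.8,0.1,1,0,0,0,0],[1.5,0.1,1.5,0,0,0,0],[0,0,1.5,0,0,0,0],[0,0,1,0,0,0,0],[0,0,0,0,0,0,0],[0,0,0,0,0,0,0]]]';python3 go.py "[.609,.283,.15]" "[3.136,.118,0]"; python3 c.py w8.png stage_tab
python3 - <<'E'
from h import *
I=imaging.get_image("wrist");S=imaging.get_image("scene")
a=cv2.resize(S["frame"][270:430,310:470],(400,400),interpolation=cv2.INTER_CUBIC);b=cv2.resize(I["frame"][0:400,120:520],(400,400))
cv2.imwrite("pics/v12.png",cv2.cvtColor(cv2.hconcat([a,b]),cv2.COLOR_RGB2BGR))
E
```

```text
time: 22.8
position: [0.6081, 0.2824, 0.2026]
tool_rot: [3.137, 0.105, -0.002]
ft_force: [-0.8, 0.6, 0.8]
grip_width: 0.006
pos [0.6081 0.2824 0.2026] d tool cm [ 0.0959 -0.0706  5.2599] turn tool deg [-0.0434  0.0631 -0.485 ] j [ 0.2513  0.6158 -1.076   1.4212  0.541   1.4234 -2.329 ] [-0.8375  0.6043  0.8208]
[0.6081 0.2824 0.2026] 
 [[ 0.9978  0.0667 -0.0012]
 [ 0.0667 -0.9978  0.0026]
 [-0.001  -0.0027 -1.    ]] [ 0.2513  0.6158 -1.076   1.4212  0.541   1.4234 -2.329 ]
stage_tab 0.91 [319.  255.9] [0.5834 0.2816 0.055 ]
```

View pics/v12.png

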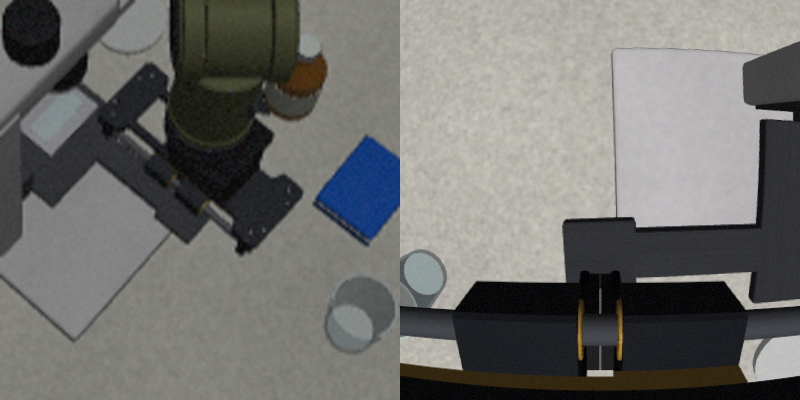

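The tab is centred under the shut fingers: the finder's ray meets the tab height at x 0.609, and the tool is at 0.608. I press down in small steps.

```bash
python3 -m jog '[[[0,0,1.5,0,0,0,0],[0,0,1.5,0,0,0,0],[0,0,1.2,0,0,0,0],[0,0,0.6,0,0,0,0],[0,0,0.5,0,0,0,0],[0,0,0.5,0,0,0,0],[0,0,0.5,0,0,0,0]]]';python3 -m jog '[[[0,0,0.5,0,0,0,0],[0,0,0.5,0,0,0,0],[0,0,0.5,0,0,0,0]]]'
```

```text
time: 23.7
position: [0.6086, 0.2824, 0.1396]
tool_rot: [3.137, 0.104, -0.002]
ft_force: [-2.9, -2.0, 5.2]
grip_width: 0.003
time: 24.0
position: [0.6086, 0.2824, 0.1246]
tool_rot: [3.137, 0.104, -0.002]
ft_force: [-2.1, -2.1, 4.5]
grip_width: 0.006
```

```bash
python3 -m jog '[[[0,0,0.5,0,0,0,0],[0,0,0.5,0,0,0,0],[0,0,0.4,0,0,0,0],[0,0,0.3,0,0,0,0]]]';python3 -m jog '[[[0,0,0.2,0,0,0,0],[0,0,0.2,0,0,0,0]]]';python3 -m jog '[[[0,0,0.15,0,0,0,0],[0,0,0,0,0,0,0]]]'
```

```text
time: 24.4
position: [0.6086, 0.2824, 0.1072]
tool_rot: [3.137, 0.104, -0.002]
ft_force: [-2.6, -1.6, 4.0]
grip_width: 0.008
time: 24.6
position: [0.6086, 0.2824, 0.103]
tool_rot: [3.138, 0.104, -0.002]
ft_force: [-1.8, -2.4, 3.4]
grip_width: 0.01
time: 24.8
position: [0.6086, 0.2824, 0.1025]
tool_rot: [3.137, 0.104, -0.002]
ft_force: [-3.8, -3.4, 9.7]
grip_width: 0.003
```

```bash
python3 -m jog '[[[0,0,0.1,0,0,0,0],[0,0,0,0,0,0,0]]]';python3 -m jog '[[[0,0,0.1,0,0,0,0],[0,0,0,0,0,0,0],[0,0,0,0,0,0,0]]]'
```

```text
time: 25.0
position: [0.6086, 0.2824, 0.1024]
tool_rot: [3.137, 0.104, -0.002]
ft_force: [-6.1, -3.7, 12.5]
grip_width: 0.002
time: 25.3
position: [0.6086, 0.2825, 0.1024]
tool_rot: [3.137, 0.104, -0.001]
ft_force: [-7.0, -5.3, 17.8]
grip_width: 0.009
```

The force now rises without further travel, so the stage is on its stop. I retreat straight up and check everything.

```bash
python3 -m jog '[[[0,0,-0.5,0,0,0,0],[0,0,-2,0,0,0,0],[0,0,-3,0,0,0,0],[0,0,-3,0,0,0,0],[0,0,-3,0,0,0,0],[0,0,-2,0,0,0,0],[0,0,0,0,0,0,0],[0,0,0,0,0,0,0]]]'
python3 - <<'E'
from h import *
np.set_printoptions(precision=4,suppress=True)
C={c:imaging.get_image(c) for c in("scene","side","wrist")}
f=lambda l,c:[(round(d["conf"],2),(np.array(d["point"])[::-1]*[640,480]).round(1).tolist()) for d in finder.spot_point(l,c)[:2]]
for l in ["dish","beaker","reagent","slide_box","vial","rod","rod_tip","pawl_tail"]: print(l,f(l,"scene"),f(l,"side"))
d=f("stage_tab","wrist");print(d,[onz(*ray(C["wrist"],d[0][1],"wrist"),z) for z in(.08,.13)])
for c in("scene","side"):
    a=cv2.imread(f"pics/{c}0.png").astype(int);b=cv2.cvtColor(C[c]["frame"],cv2.COLOR_RGB2BGR).astype(int)
    df=(cv2.blur(abs(a-b).max(2).astype(np.float32),(3,3))>25).astype(np.uint8)
    n,_,s,ce=cv2.connectedComponentsWithStats(df);print(c,[(s[i][:5].tolist()) for i in range(1,n) if s[i][4]>12])
E
```

```text
time: 26.1
position: [0.6091, 0.2828, 0.2348]
tool_rot: [3.138, 0.104, -0.001]
ft_force: [-0.1, 0.0, -0.7]
grip_width: 0.0
dish [(0.96, [361.7, 275.5])] [(0.71, [296.3, 247.2]), (0.2, [287.1, 173.1])]
beaker [(0.69, [424.8, 306.9]), (0.59, [445.8, 399.4])] [(0.62, [288.9, 172.3])]
reagent [(0.61, [423.2, 305.2])] [(0.59, [262.5, 215.6]), (0.38, [291.4, 170.5])]
slide_box [(0.72, [456.7, 345.7])] [(0.67, [263.8, 191.9]), (0.63, [323.0, 176.2])]
vial [(0.67, [224.1, 198.7])] [(0.5, [393.3, 369.7])]
rod [(0.87, [279.5, 207.7]), (0.8, [332.7, 178.6])] [(0.86, [337.4, 305.6]), (0.56, [258.3, 340.1])]
rod_tip [(0.66, [362.9, 218.3]), (0.59, [236.2, 222.2])] [(0.92, [391.3, 307.1])]
pawl_tail [(0.53, [285.4, 303.4])] [(0.62, [380.7, 187.7])]
[(0.75, [320.8, 226.1]), (0.34, [339.5, 383.2])] [array([0.6073, 0.2814, 0.08  ]), array([0.6208, 0.2826, 0.13  ])]
scene [[248, 0, 65, 68, 2425], [466, 6, 10, 28, 117], [463, 30, 6, 9, 29], [435, 32, 57, 101, 2436], [418, 42, 11, 26, 120], [318, 48, 128, 326, 16549], [474, 124, 9, 11, 43], [455, 129, 14, 8, 48], [475, 135, 22, 34, 289], [458, 142, 9, 9, 53], [440, 144, 15, 18, 135], [434, 149, 5, 11, 44], [297, 283, 8, 7, 37], [287, 292, 11, 8, 39], [286, 299, 4, 5, 14], [278, 301, 8, 11, 30], [283, 321, 6, 7, 27]]
side [[29, 11, 312, 453, 34884], [167, 46, 41, 27, 312], [234, 49, 6, 8, 40], [314, 163, 54, 58, 1276], [382, 180, 6, 6, 19], [358, 191, 6, 5, 22], [378, 215, 5, 13, 36], [94, 222, 22, 44, 360], [134, 232, 6, 9, 25], [132, 244, 32, 42, 479], [123, 247, 6, 5, 25], [161, 262, 17, 16, 150], [171, 293, 10, 7, 57], [152, 302, 8, 9, 49]]
```

Everything agrees: no image change around the bystanders or the rest, the tail at its stop, and the tab ray matching the lowered height. I hand in the job.

```bash
python3 -c "
from bench import close_job
print(close_job())"
```

```text
the job is handed in; nothing more can be done
None
```

The job is done and handed in at about 26 s. I flicked the pawl over with the release rod and put the rod back in its rest. Then I pressed the stage down by its tab until it stopped.

**Last checks**
- **Pawl:** after the rod was withdrawn, the tail showed at side pixel (381.8, 184.7), against (382.0, 185.4) predicted for the stop. The final pictures still put it there, within 1–3 px.
- **Rod:** it is seated in the grey rest, with its tip within about 1 mm of where it started.
- **Stage:** travel stopped at the expected full-down height while the force rose to about 18 N vertical (about 20 N in all). Afterwards the wrist view placed the tab at about 80 mm.
- **Bystanders:** I saw no sign that any was moved. The before/after comparison showed no change at the dish, beaker, slide box or vial, nor at the bottle in the side view. The bottle in the scene view, where the arm stood close by, rests on the finder, which was within about 2 px.

**What did not go cleanly**
- Joints 2, 3, 4 and 6 came right up to their limits during the approach and the flick. Two readings, -0.3005 and -1.3818, were a hair past the rounded limits of -0.30 and -1.38. I took that as rounding but could not confirm it.
- The flick ended slightly short of its planned end pose, but the pawl went over anyway.
- The finder never reported the lamp, so its clearance rests on the fitted stand pose. The largest force readings were those while pressing the tab.

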